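# Fit a blade cassette in the spiral vegetable cutter

### The arm

A 6-joint arm with a two-finger parallel gripper is mounted at the origin on a cart in front of the work surface, level with it; the furniture and walls round the work are solid. World frame = base frame: x ahead of the robot, y to its left, z up, the work surface at z = 0. Lengths are in m, angles in rad, forces in N, time in s.
With the tool pointing down it reaches from about 0.35 to 0.975 m from the base axis. Payload 17.4 kg.
Tool frame: the origin (TCP) lies midway between the tips of the shut fingers; the grasp point (between the pads) lies 19 mm behind it; z points along the fingers, y is the line along which they close (so a half turn about z gives the same grasp; the last joint's range is limited). The gripper opens to 85 mm and grips with 20 to 120 N. Pads are 22 mm wide; open, the fingers measure 114 mm over their backs; the gripper's body (76 mm by 85 mm) begins 54 mm behind the grasp point. The pads swing forward as they close: fully open they stand 13 mm farther back than shut.
Start: joints at [-1.269, 0.116, 1.442, -0, 1.584, -0.038], TCP at [0.225, -0.636, 0.231] pointing down, gripper open.
Joint ranges: [-2.83, 2.83], [-0.83, 2.19], [0.07, 2.5], [-1.14, 4.28], [0.01, 3], [-2.97, 2.97]. Speed limits (rad/s): [1.89, 1.89, 2.22, 3.14, 3.14, 3.14].

### API

Orientations are given as [roll, pitch, yaw] about the fixed x, y, z axes, in that order (R = Rz(yaw) Ry(pitch) Rx(roll)).
In Python, from cell import arm gives the robot as it stands.
- The arm moves only by the shell command python3 -m jog 'ROWS' [FORCE]. ROWS is JSON, a list of rows, each an object with "jaw": the finger opening in m, from 0 to 0.0854; "travel": the shift along the tool's x, y, z in m, a list of three; "turn": the turn, a rotation vector about the tool's x, y, z in degrees, a list of three. A call has 1 to 10 rows; each row shifts and turns the commanded pose from where the row before left it, along the tool's axes as they then stand; what a row does not reach is not made up. A row lasts 1/10 s, in which the tool goes at most 50 mm and 8.59 degrees, less where a joint would pass 70% of its speed; a pose out of reach is approached as far as the arm can. A call is refused whole if a number of a shift passes 0.05 or a number of a turn 8.59, either way. A call with a gripper value outside its range is refused whole. The fingers move at their own pace and stop on an object; FORCE is the grip in N (left out, the last holds). Time passes only in rows, so rows that do not move let the fingers close. It gives the time, the measured TCP pose, the force, the opening and the grip force at its end, in the units of the state.
- arm.observe(): the state, without advancing time (a new reading comes with each control period).
- arm.capture(name): name is "scene" or "top" or "wrist"; returns a dict with "image" (480x640x3 uint8, blue, green, red), "fx", "fy", "cx", "cy" (pixels), "k1" (the pictures are not rectified: a ray, as slopes to the right and down, at radius r is drawn at 1 + k1 r^2 times it, then the intrinsics apply), "extrinsics" (4x4, takes a point from world to camera coordinates); the wrist camera has in their place "mount" (4x4, takes a point from camera to tool coordinates, whose origin is the TCP and whose axes are the flange's). Camera axes: x right, y down, z forward; pixel columns grow to the right and rows downward; lengths in m; the calibration is good to about 2 mm. A picture is of the moment at which its call begins: read the wrist's pose just before it. There is no depth.
- arm.finish_job(): hands the job in; it is judged then, once.
The state is a dict: "time": time; "joints": joint angles; "joint_vel": joint speeds; "joint_torque": joint torques, N m; "tcp_pos": TCP position; "tcp_rot": TCP orientation; "force": force on the tool from outside, world axes, zero at the start; "torque": the same for the moment, N m; "gripper_width": opening from 0.0 (shut) to 1.0 (fully open); "gripper_force": force on a finger pad.
Only numpy, scipy, OpenCV 4.12 (cv2) and the standard library are available. Lean on these libraries where they do the work, as an engineer would, in place of code of your own. Each camera call takes 0.05 s, during which the arm holds its last target. There are 200 camera calls.

### The job

Fit the orange-tabbed blade cassette, which stands in the storage rack beside the blue one, in the spiral vegetable cutter: lean it in foot first below the cutter's lips, then swing it upright until both side catches have snapped in front of it, and let go. Leave the blue cassette and the pink packet where they are.

Things in the scene. Friction and masses are not known exactly. Their poses are not given: they have to be found in the camera images.
- coarse_blade: Cassette to fit, loose, 60-130 g: white plate 100 wide (y), 8 thick (x), steel blade, ORANGE finger tab. Origin: middle of the foot's lower edge; z up the plate, x out of its back. Foot tongue z 0-18, 5 thick, 94 wide; plate z 18-108 (shoulders at 108); tab z 108-151, 40 wide, 12 thick. Starts in the rack, tab leaning to the robot's right: z axis 30 deg from vertical.
- orange_tab (a point): Grasp point in the orange tab, 134 above the foot's lower edge on the cassette's z axis. Taken here across the 12 mm thickness, tool along the plate (tilted 30 deg in the rack), the fingertips stay 7 clear of the shoulders.
- fine_blade: The other cassette: same shape and size, BLUE tab, axes alike. It stays in the rack.
- blade_rack: Fixed white and grey storage rack, 200 long (x), 122 wide, 90 high; origin under its middle. Two slots one behind the other, their floors' middles at x -42.5 and +67.5, y 0, z 26; which cassette is in which varies. Each slot is 12 thick, 105 wide and leans 30 deg to -x (the robot's right); its boards cover the lower 62 of the plate, so a cassette comes free 65 up its own z axis.
- slicer: Spiral vegetable cutter, fixed, white, 222 x 130; origin on the worktop under its blade slot; x to the back, z up; its open front, at -x, faces the robot's right. Upright cheeks at y +-52 to 60, x -42 to 14, z up to 148: 104 between them for the 100 wide plate. Rear stops (|y| 40-52, from x 4.5 back) meet the upright plate. Green crank carriage at x 105-200, up to z 130.
- lip_front (a point): Middle of the gap between the two in-turned lips on the cheeks' tops, at their front edge (cutter x -36, z 139.5 = their underside). Lips: |y| 36-53, x -36 to 14, 8 thick; gap for the tab 72. They overhang the shoulders (5.5 above them when home): the plate cannot go in upright, only leaned 25-35 deg, tab to the front, passing below this edge, then swung up under them.
- slot_floor (a point): Middle of the blade slot's floor, 26 above the worktop, axes as the cutter's. Slot along y, 12 deep; back face upright at x 3.75; front face starts at x -3.75 on the floor and slopes forward 30 deg, to x -10.7 at the mouth. When home the foot's lower edge stands on this floor, within 3 of its middle in x and y, and the plate is upright.
- catch_left (a joint): Orange sprung catch in the cheek at the cutter's +y (nearer the robot), 98-118 above the worktop: 0 = out (nose 6.5 into the gap, hold face at cutter x -5.5), up to 0.009 m = pushed aside. The plate pushes it aside over a slope from x -22.5 while it swings up; it snaps back in front of the plate. Spring: 3 N at 0, 8 N at 5 mm; both together resist with 5 to 15 N at the tab.
- catch_right (a joint): The same catch in the cheek at the cutter's -y, farther from the robot.
- packet_1: Flat pink packet of wipes, 80 x 195, 16 thick, origin under its middle; lies left of the rack, to be left alone.

How it is judged:
On the way:
1. the foot is in the slot while the cassette still leans: its lower edge within 8 mm of the slot floor's middle in x and y, less than 6 mm above it, leaning over 10 degrees (z of coarse_blade in the frame of slot_floor below 0.006 m and x of coarse_blade in the frame of slot_floor between -0.008 and 0.008 m and y of coarse_blade in the frame of slot_floor between -0.008 and 0.008 m and angle between coarse_blade's own z axis and vertical above 0.175 rad), for 0.1 s.
At the end, for the whole second after the job is handed in: The orange-tabbed cassette stands upright in the cutter (within 3.4 degrees), its foot on the slot floor (within 3 mm in height, 6 mm in all from the middle), square to the cutter within 4.6 degrees, at rest and released, both catches out again (within 2 mm) (angle between coarse_blade's own z axis and vertical below 0.06 rad and angle between the y axis of coarse_blade and the y axis of slicer, either way round below 0.08 rad and z of coarse_blade in the frame of slot_floor below 0.003 m and distance between coarse_blade and slot_floor below 0.006 m and value of joint each of catch_left, catch_right below 0.002 m and linear speed of coarse_blade below 0.01 m/s); the robot touches nothing.
It fails at once if the blue-tabbed cassette is moved by more than 15 mm (distance of fine_blade from where it was at the start of the episode above 0.015 m).
It fails at once if the pink packet is moved by more than 20 mm (distance of packet_1 from where it was at the start of the episode above 0.02 m).
It also fails if it takes over 53 s, if anything falls off the work surface, if the arm or the gripper's body presses on something with over 40 N, if the wrist force passes 120 N, or if a joint passes its speed limit or range.

## Working session

There is one attempt and no reset: what is moved stays moved. The work goes in short steps, Python scripts to look and compute and a shell command to move; the robot and the scene stay as the last step left them, time stands still between calls to the robot, and variables do not carry over. Pictures are saved under pics/ and viewed, at most 10 in all, crops included, and the job is handed in when it is done.

```bash
ls; mkdir -p pics
python3 - <<'E'
from cell import arm
import cv2,numpy as np
o=arm.observe();print(o)
for n in("scene","top"):
    c=arm.capture(n);cv2.imwrite(f"pics/{n}0.png",c["image"])
    print(n,{k:(np.round(v,4).tolist() if k=="extrinsics" else v) for k,v in c.items() if k!="image"})
    np.savez(f"{n}0.npz",**c)
E
```

```text
pics
{'time': 0.0, 'joints': array([-1.26883303e+00,  1.16477653e-01,  1.44231286e+00, -8.25495642e-06,
        1.58404106e+00, -3.77991160e-02]), 'joint_vel': array([ 0.00096177, -0.00252084, -0.00026394,  0.00157686,  0.00125792,
       -0.00026036]), 'joint_torque': array([ 1.94628534e-03, -7.31987572e+01, -6.32492137e+01,  1.38142741e-05,
        6.27988949e-03,  1.63267586e-07]), 'tcp_pos': array([ 0.2248768 , -0.63620559,  0.23053825]), 'tcp_rot': array([-3.14035431e+00, -3.85704288e-05,  3.39762285e-01]), 'force': array([-0.00184906, -0.40976671,  0.39364156]), 'torque': array([-0.00762305,  0.04267889,  0.00691227]), 'gripper_force': 0.0, 'gripper_width': 0.9996615306294737}
scene {'fx': 612.8169944644721, 'fy': 612.8169944644721, 'cx': 333.9993053829306, 'cy': 246.14874595253772, 'k1': 0.028219395513286914, 'extrinsics': [[-0.7356, -0.6773, -0.0078, 0.3029], [-0.3442, 0.3836, -0.857, 0.2739], [0.5834, -0.6277, -0.5153, 1.0856], [0.0, 0.0, 0.0, 1.0]]}
top {'fx': 495.98559051984813, 'fy': 495.98559051984813, 'cx': 321.2077843026625, 'cy': 236.02418061860195, 'k1': -0.032093413688772804, 'extrinsics': [[-0.0197, -0.9998, 0.0101, -0.0191], [-0.9837, 0.0176, -0.1789, 0.4846], [0.1786, -0.0135, -0.9838, 1.2401], [0.0, 0.0, 0.0, 1.0]]}
```

View pics/scene0.png

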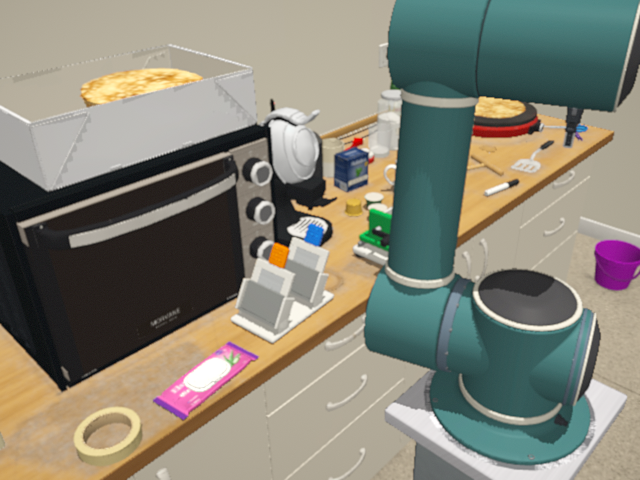

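View pics/top0.png

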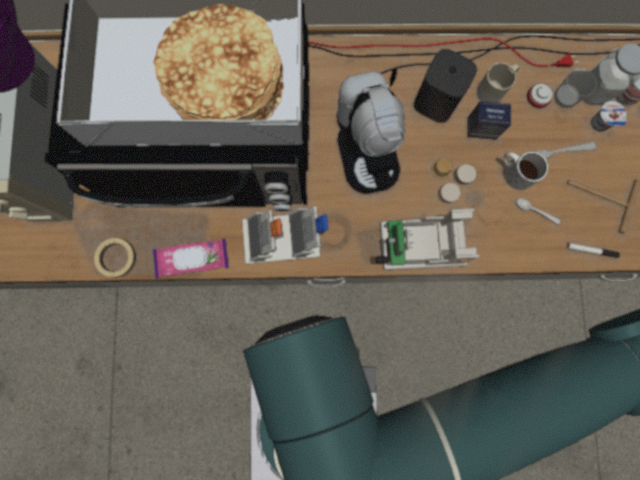

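The scene view shows the orange tab at (278,255) and the blue one at (315,232). The top view has orange at (276,228), blue at (321,223), and the cutter at (383-475, 210-268), with its green carriage on the left (+y). I'll triangulate a coarse position for each.

```bash
cat > h.py <<'E'
import cv2,numpy as np
from scipy.spatial.transform import Rotation as R
def und(c,uv):
    K=np.array([[c["fx"],0,c["cx"]],[0,c["fy"],c["cy"]],[0,0,1]],float)
    p=cv2.undistortPoints(np.array(uv,float).reshape(-1,1,2),K,np.array([float(c["k1"]),0,0,0]))[:,0]
    return np.c_[p,np.ones(len(p))]
def c2w(c):  # camera->world
    if "extrinsics" in c: return np.linalg.inv(c["extrinsics"])
    T=np.eye(4);T[:3,:3]=R.from_euler("xyz",c["rot"]).as_matrix();T[:3,3]=c["pos"]
    return T@c["mount"]
def rays(c,uv):
    T=c2w(c);d=und(c,uv)@T[:3,:3].T
    return T[:3,3],d/np.linalg.norm(d,axis=1)[:,None]
def plane(c,uv,z):
    o,d=rays(c,uv);return o+d*((z-o[2])/d[:,2])[:,None]
def tri(obs):
    A=np.zeros((3,3));b=np.zeros(3)
    for c,uv in obs:
        o,d=rays(c,[uv]);P=np.eye(3)-np.outer(d[0],d[0]);A+=P;b+=P@o
    x=np.linalg.solve(A,b)
    return x,[1e3*np.linalg.norm((np.eye(3)-np.outer(d,d))@(x-o)) for o,d in((lambda r:(r[0],r[1][0]))(rays(c,[uv])) for c,uv in obs)]
def proj(c,P):
    T=np.linalg.inv(c2w(c));p=np.atleast_2d(P)@T[:3,:3].T+T[:3,3];s=p[:,:2]/p[:,2:]
    s=s*(1+c["k1"]*(s**2).sum(1))[:,None]
    return s*[c["fx"],c["fy"]]+[c["cx"],c["cy"]]
def mask(im,col,roi=None):
    h=cv2.cvtColor(im,cv2.COLOR_BGR2HSV)
    lo,hi={"orange":((5,150,120),(18,255,255)),"blue":((100,150,80),(125,255,255)),"green":((50,120,60),(85,255,255))}[col]
    m=cv2.inRange(h,lo,hi)
    if roi: z=np.zeros_like(m);a,b,e,f=roi;z[b:f,a:e]=m[b:f,a:e];m=z
    return m
def blobs(m,amin=15):
    n,l,s,ce=cv2.connectedComponentsWithStats(m)
    return [(ce[i].round(1).tolist(),s[i].tolist()) for i in range(1,n) if s[i][4]>=amin]
def grab(n,name):
    from cell import arm
    o=arm.observe();c=dict(arm.capture(n));c["pos"]=o["tcp_pos"];c["rot"]=o["tcp_rot"]
    np.savez(name+".npz",**c);cv2.imwrite(f"pics/{name}.png",c["image"]);return c
def load(name):
    z=np.load(name+".npz");return {k:z[k] for k in z.files}
E
python3 - <<'E'
from h import *
t,s=load("top0"),load("scene0")
im=t["image"];cv2.imwrite("pics/tc.png",cv2.resize(im[195:285,235:490],None,fx=3,fy=3,interpolation=cv2.INTER_CUBIC))
for col in("orange","blue","green"):
    a=blobs(mask(t["image"],col,(235,190,490,290)));b=blobs(mask(s["image"],col,(230,190,420,300)))
    print(col,a,b)
    A=max(a,key=lambda q:q[1][4])[0];B=max(b,key=lambda q:q[1][4])[0]
    print(tri([(t,A),(s,B)]))
E
```

```text
orange [([275.9, 227.4], [271, 220, 10, 15, 117])] [([278.6, 254.8], [269, 243, 20, 25, 357])]
(array([0.48957636, 0.08111624, 0.13878373]), [np.float64(0.4147921292246647), np.float64(0.4147921292247399)])
blue [([321.3, 223.7], [316, 216, 11, 16, 134])] [([314.0, 234.8], [304, 224, 19, 22, 277])]
(array([ 0.49671379, -0.02847061,  0.13612598]), [np.float64(1.1107123032112283), np.float64(1.110712303211217)])
green [([395.2, 226.7], [389, 222, 13, 14, 78])] [([377.4, 227.9], [360, 209, 33, 42, 671])]
(array([ 0.4897248 , -0.22261641,  0.07574199]), [np.float64(11.432980737019127), np.float64(11.432980737019243)])
```

View pics/tc.png

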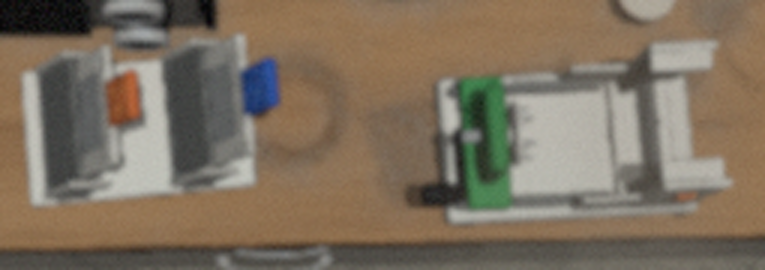

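The crop shows the cutter's open front at the right, with cheek tops at about (463,213) and (468,252) in the full picture. The green carriage is at its left. I'll get coarse cutter positions and the wrist mount next, then look from above with the wrist camera.

Run:
```python
from h import *
t=load("top0");print(plane(t,[(463.3,213.3),(468,252)],.148))
w=grab("wrist","w0");print(np.round(w["mount"],4).tolist(),w["fx"],w["cx"],w["cy"],w["k1"],w["rot"])
```

```text
[[ 0.51476514 -0.37009757  0.148     ]
 [ 0.4204713  -0.37463332  0.148     ]]
[[-0.0011, -0.9655, -0.2604, 0.0669], [1.0, -0.0011, -0.0002, -0.0003], [-0.0001, -0.2604, 0.9655, -0.142], [0.0, 0.0, 0.0, 1.0]] 397.60794438349586 313.9700789586849 243.71165280465019 -0.09166379651758431 [-3.14065312e+00 -5.62208227e-05  3.39796847e-01]
```

```bash
python3 -m jog '[{"jaw":0.045,"travel":[0.02,-0.01,-0.02],"turn":[0,0,0]},{"jaw":0.045,"travel":[0.034,-0.0175,-0.01],"turn":[0,0,0]},{"jaw":0.045,"travel":[0.034,-0.0175,-0.01],"turn":[0,0,0]},{"jaw":0.045,"travel":[0.034,-0.0175,-0.01],"turn":[0,0,0]},{"jaw":0.045,"travel":[0.034,-0.0175,-0.01],"turn":[0,0,0]},{"jaw":0.045,"travel":[0.034,-0.0175,-0.01],"turn":[0,0,0]},{"jaw":0.045,"travel":[0.034,-0.0175,-0.01],"turn":[0,0,0]},{"jaw":0.045,"travel":[0.034,-0.0175,-0.01],"turn":[0,0,0]},{"jaw":0.045,"travel":[0.034,-0.0175,-0.01],"turn":[0,0,0]},{"jaw":0.045,"travel":[0.032,-0.018,0],"turn":[0,0,0]}]' 40 && python3 -m jog '[{"jaw":0.045,"travel":[0,0,0],"turn":[0,0,8]},{"jaw":0.045,"travel":[0,0,0],"turn":[0,0,8]},{"jaw":0.045,"travel":[0,0,0],"turn":[0,0,0]},{"jaw":0.045,"travel":[0,0,0],"turn":[0,0,0]}]'; python3 -c "
from h import *
w=grab('wrist','w1');print(w['pos'],w['rot'])"
```

```text
time: 1.15
tcp_pos: [0.4755, -0.3688, 0.3327]
tcp_rot: [3.14, -0.001, 0.34]
force: [0.5, -0.7, -0.2]
gripper_width: 0.53
gripper_force: 0.0
time: 1.55
tcp_pos: [0.4744, -0.3701, 0.3312]
tcp_rot: [-3.141, 0.0, 0.065]
force: [-0.0, 0.1, -0.4]
gripper_width: 0.529
gripper_force: 0.0
[ 0.47437396 -0.37008247  0.33115143] [-3.14143929e+00  1.84674036e-04  6.47029109e-02]
```

View pics/w1.png

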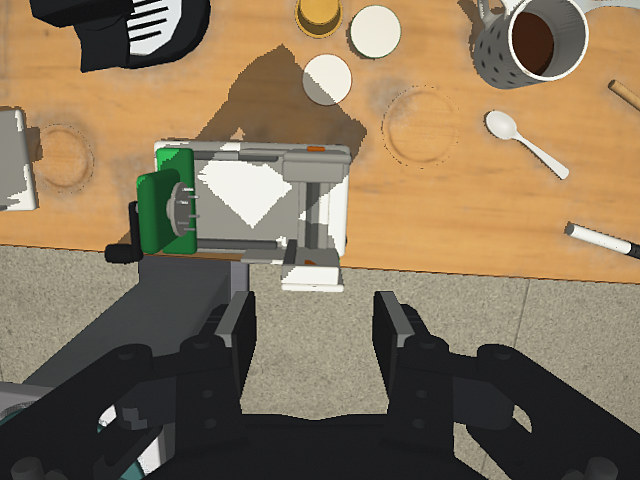

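The cutter is at (155-350, 140-290) in the wrist view. The far cheek top is near (315,165), the near one at (313,275), and the orange catch at (317,148). I'll enlarge it to read the corners.

Run:
```python
from h import *
w=load("w1");cv2.imwrite("pics/w1c.png",cv2.resize(w["image"][135:300,230:365],None,fx=3.6,fy=3.6,interpolation=cv2.INTER_CUBIC))
```

```text
(no output)
```

View pics/w1c.png

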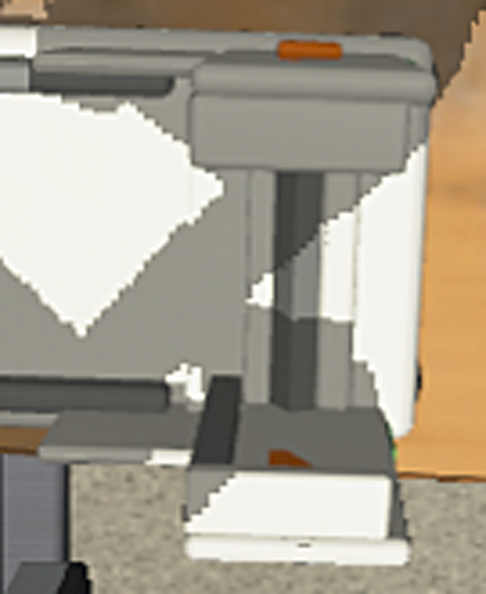

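The lips' inner edges are at crop y≈170 (far) and 473 (near), and the slot mouth is the dark strip at crop x 275-325. I'll turn these into positions and check them against the given sizes.

Run:
```python
from h import *
w=load("w1")
f=lambda a:np.array(a,float)/3.6+[230,135]-0.36
L=plane(w,f([(405,172),(192,165),(390,473),(190,475)]),.1475)
S=plane(w,f([(276,172),(273,408),(326,172),(318,408)]),.038)
C=plane(w,f([(408,97),(190,92),(390,536)]),.1475)
print((L*1e3).round(1));print((S*1e3).round(1));print((C*1e3).round(1))
print(np.degrees(np.arctan2(*(S[0]-S[1])[[1,0]])),np.degrees(np.arctan2(*(L[0]-L[2])[[1,0]])),np.linalg.norm(L[0]-L[2]))
```

```text
[[ 506.5 -390.4  147.5]
 [ 505.1 -342.2  147.5]
 [ 434.8 -392.7  147.5]
 [ 431.2 -344.9  147.5]]
[[ 492.4 -359.9   38. ]
 [ 418.2 -363.3   38. ]
 [ 493.4 -375.    38. ]
 [ 419.1 -377.5   38. ]]
[[ 523.3 -389.8  147.5]
 [ 521.3 -341.   147.5]
 [ 418.7 -394.   147.5]]
2.6378081540716884 1.7969152933498747 0.07178957427283011
```

The gap comes out at 71.8 mm against 72 given, which fits. The lips put the cutter origin at y≈-0.3565, but my reading of the slot mouth gives -0.365. I'll settle that with a second, nearer view from another side.

```bash
python3 -m jog '[{"jaw":0.045,"travel":[-0.02,0.02,0.02],"turn":[0,0,0]},{"jaw":0.045,"travel":[-0.02,0.02,0.02],"turn":[0,0,0]},{"jaw":0.045,"travel":[-0.01,0.02,0.02],"turn":[0,0,0]},{"jaw":0.045,"travel":[0,0,0],"turn":[0,0,0]},{"jaw":0.045,"travel":[0,0,0],"turn":[0,0,0]}]' >/dev/null; python3 -c "
from h import *
w=grab('wrist','w2');print(w['pos'],w['rot'])
p=proj(w,[[.469,-.357,.09]])[0];print(p)
x,y=[int(v) for v in p];x0,y0=max(x-95,0),max(y-130,0);print(x0,y0)
cv2.imwrite('pics/w2c.png',cv2.resize(w['image'][y0:y0+240,x0:x0+200],None,fx=2.5,fy=2.5,interpolation=cv2.INTER_CUBIC))"
```

```text
[ 0.42782227 -0.43316731  0.27115137] [-3.14085184e+00  3.57959532e-04  6.13613117e-02]
[223.5722406  164.48626798]
128 34
```

View pics/w2c.png

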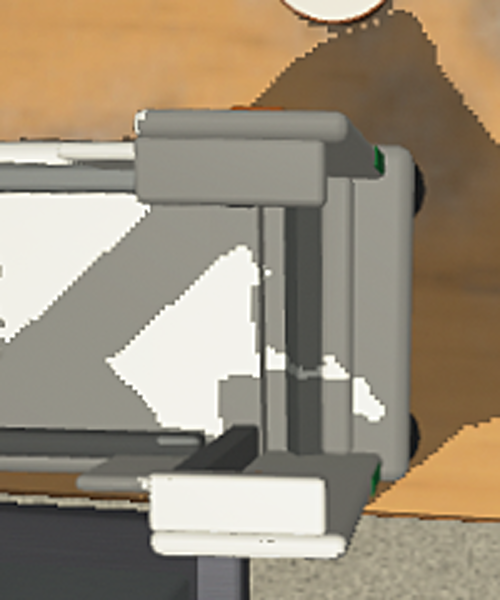

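Run:
```python
from h import *
a,b=load("w1"),load("w2")
f=lambda p:np.array(p,float)/3.6+[230,135]-0.36
g=lambda p:np.array(p,float)/2.5+[128,34]-0.3
L=plane(b,g([(326,205),(136,203),(326,476),(150,476)]),.1475)
S=plane(b,g([(286,207),(289,455),(322,207),(320,455)]),.038)
print((L*1e3).round(1));print((S*1e3).round(1))
for n,p,q in(("lipFfront",(405,172),(326,205)),("lipFrear",(192,165),(136,203)),("lipNfront",(390,473),(326,476)),("lipNrear",(190,475),(150,476)),("slotback far",(276,172),(286,207)),("slotback near",(273,408),(289,455)),("slotfront far",(326,172),(322,207)),("slotfront near",(318,408),(320,455))):
    x,e=tri([(a,f(p)),(b,g(q))]);print(n,(x*1e3).round(1),np.round(e,1))
```

```text
[[ 505.9 -391.7  147.5]
 [ 504.2 -342.2  147.5]
 [ 434.5 -393.8  147.5]
 [ 431.7 -345.   147.5]]
[[ 509.2 -361.9   38. ]
 [ 417.2 -364.9   38. ]
 [ 509.8 -375.1   38. ]
 [ 417.9 -376.9   38. ]]
lipFfront [ 506.1 -390.9  142.2] [0.1 0.1]
lipFrear [ 504.5 -341.9  145.9] [0.4 0.4]
lipNfront [ 433.4 -393.1  142.9] [0.1 0.1]
lipNrear [ 431.5 -345.   147.9] [0.2 0.2]
slotback far [ 502.4 -365.1   82. ] [6.8 6.8]
slotback near [ 415.2 -363.2   27.7] [0.1 0.1]
slotfront far [ 503.3 -378.    87.5] [6.1 6.1]
slotfront near [ 418.6 -377.2   38.4] [0.7 0.7]
```

Triangulation shows crop edge 285 in w2 (275 in w1) lies at z≈27. So it is the floor/slope line, not the mouth's back edge. I'll re-read the edges with that interpretation.

Run:
```python
from h import *
a,b=load("w1"),load("w2")
f=lambda p:np.array(p,float)/3.6+[230,135]-0.36
g=lambda p:np.array(p,float)/2.5+[128,34]-0.3
yaw=np.radians(92.2);X=np.array([np.cos(yaw),np.sin(yaw)]);c0=np.array([.4693,-.3570])
def show(n,P,xs): print(n,xs,((P[:,:2]-c0)@X*1e3).round(1))
show("w1 backtop",plane(a,f([(246,172),(246,405)]),.038),3.75)
show("w1 floor",plane(a,f([(276,172),(273,408)]),.026),-3.75)
show("w2 backtop",plane(b,g([(261,207),(263,455)]),.038),3.75)
show("w2 backbot",plane(b,g([(265,207),(267,455)]),.026),3.75)
show("w2 floor",plane(b,g([(286,207),(289,455)]),.026),-3.75)
show("w2 slope",plane(b,g([(300,207),(302,400)]),.038),-10.7)
for w,h,P in((a,f,[(405,172),(390,473)]),(b,g,[(326,205),(326,476)])): show("lipfront",plane(w,h(P),.1475),-36)
for w,h,P in((a,f,[(192,165),(190,475)]),(b,g,[(136,203),(150,476)])): show("liprear",plane(w,h(P),.1475),14)
```

```text
w1 backtop 3.75 [5.3 4.2]
w1 floor -3.75 [-3.6 -4.2]
w2 backtop 3.75 [2.7 4.2]
w2 backbot 3.75 [3.6 5. ]
w2 floor -3.75 [-4.4 -3.8]
w2 slope -10.7 [-11.6 -11.3]
lipfront -36 [-34.8 -34.3]
lipfront -36 [-36.1 -35.4]
liprear 14 [13.5 13.5]
liprear 14 [13.5 13.4]
```

The cutter is now consistent: origin (0.4693, -0.3570), yaw 92.2°. Next I go to the pre-grasp pose by the orange tab, tilted 30°.

```bash
python3 -m jog '[{"jaw":0.045,"travel":[0.005,-0.025,-0.01],"turn":[0,0,0]},{"jaw":0.045,"travel":[0.01,-0.045,0],"turn":[0,0,0]},{"jaw":0.045,"travel":[0.01,-0.045,0],"turn":[0,0,0]},{"jaw":0.045,"travel":[0.01,-0.045,0],"turn":[0,0,0]},{"jaw":0.045,"travel":[0.01,-0.045,0],"turn":[0,0,0]},{"jaw":0.045,"travel":[0.01,-0.045,0],"turn":[0,0,0]},{"jaw":0.045,"travel":[0.01,-0.045,0],"turn":[0,0,0]},{"jaw":0.045,"travel":[0.01,-0.045,0],"turn":[0,0,0]},{"jaw":0.045,"travel":[0.01,-0.045,0],"turn":[0,0,0]},{"jaw":0.045,"travel":[0.007,-0.045,0],"turn":[0,0,0]}]' && python3 -m jog '[{"jaw":0.045,"travel":[0,-0.02,0],"turn":[5,0,0]},{"jaw":0.045,"travel":[0,0,0],"turn":[8,0,0]},{"jaw":0.045,"travel":[0,0,0],"turn":[8,0,0]},{"jaw":0.045,"travel":[0,0,0],"turn":[8,0,0]},{"jaw":0.045,"travel":[0,0,0],"turn":[1,0,0]},{"jaw":0.045,"travel":[0,0,0],"turn":[0,0,0]},{"jaw":0.045,"travel":[0,0,0],"turn":[0,0,0]}]'; python3 -c "
from h import *
w=grab('wrist','w3');print(w['pos'],w['rot'])
print(R.from_euler('xyz',w['rot']).as_matrix().round(3))
for c in('orange','blue'): print(c,blobs(mask(w['image'],c),60))
"
```

```text
time: 3.15
tcp_pos: [0.494, 0.0045, 0.2827]
tcp_rot: [3.142, -0.002, 0.063]
force: [1.3, -0.6, -0.2]
gripper_width: 0.524
gripper_force: 0.0
time: 3.85
tcp_pos: [0.4928, 0.0222, 0.2821]
tcp_rot: [-2.621, -0.001, 0.062]
force: [-0.6, -0.6, 0.3]
gripper_width: 0.528
gripper_force: 0.0
[0.49283278 0.02223883 0.28208752] [-2.62103751e+00 -1.15665167e-03  6.17116832e-02]
[[ 0.998  0.054 -0.03 ]
 [ 0.062 -0.866  0.496]
 [ 0.001 -0.497 -0.868]]
orange [([339.8, 222.2], [330, 197, 19, 60, 453]), ([327.7, 276.8], [277, 264, 101, 27, 126])]
blue [([493.0, 242.4], [471, 207, 46, 74, 2611])]
```

View pics/w3.png

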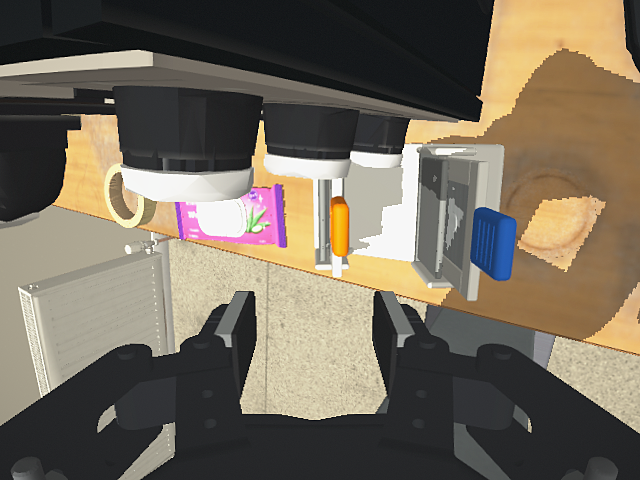

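The tab's end face is at about (340,227). The three oven knobs' white faces are at about (188,185), (307,170) and (377,161). I'll locate the tab and check the knobs for clearance.

Run:
```python
from h import *
w,s=load("w3"),load("scene0")
for p,q in(((188,188),(262,172)),((307,172),(264,211)),((378,161),(268,248))): print("knob",tri([(w,p),(s,q)]))
h=cv2.cvtColor(w["image"],cv2.COLOR_BGR2HSV);m=cv2.inRange(h,(5,150,120),(28,255,255));z=np.zeros_like(m);z[188:265,326:354]=m[188:265,326:354]
c=max(cv2.findContours(z,0,1)[0],key=cv2.contourArea);r=cv2.minAreaRect(c);print(r,cv2.boundingRect(c))
T=R.from_euler("xyz",w["rot"]).as_matrix()
b=cv2.boxPoints(r);P=plane(w,[r[0]],.026+.151*.866)
B=plane(w,b,.157);print("top",P,np.linalg.norm(B-np.roll(B,1,0),axis=1))
e=B[np.argsort(B[:,0])];v=e[2:].mean(0)-e[:2].mean(0);print("edge dir deg",np.degrees(np.arctan2(v[1],v[0])))
g=P[0]-0.017*np.array([.032,-.499,.866]);print("grasp",g,"tool-axes delta TCP:",T.T@(g-w["pos"])+[0,0,.019])
```

```text
knob (array([0.53913819, 0.06679191, 0.30265295]), [np.float64(0.17669061535734035), np.float64(0.1766906153571954)])
knob (array([0.5391341 , 0.067984  , 0.21659363]), [np.float64(0.8229521385847224), np.float64(0.8229521385847471)])
knob (array([0.54156673, 0.06216617, 0.12511966]), [np.float64(1.1814837696356804), np.float64(1.1814837696356497)])
((339.0, 226.5), (59.0, 18.0), 90.0) (330, 197, 19, 60)
top [[0.49496184 0.07404237 0.156766  ]] [0.04345811 0.01402717 0.0423302  0.01465667]
edge dir deg 4.509600042928094
grasp [0.49441784 0.08252537 0.142044  ] tool-axes delta TCP: [0.00513808 0.01753849 0.17037756]
```

```bash
python3 -c "
from cell import arm
print(arm.observe()['joints'].round(2))"
```

```text
[-0.29 -0.24  1.76  0.5   1.78  1.29]
```

Joint 6 has room for a half turn. I'll take it so the camera side faces away from the knobs, then measure again.

```bash
T='{"jaw":0.045,"travel":[0,0,0],"turn":[0,0,-8.5]}'; python3 -m jog '[{"jaw":0.045,"travel":[0,0,-0.03],"turn":[0,0,0]},{"jaw":0.045,"travel":[0,0,0],"turn":[0,0,-8.5]},{"jaw":0.045,"travel":[0,0,0],"turn":[0,0,-8.5]},{"jaw":0.045,"travel":[0,0,0],"turn":[0,0,-8.5]},{"jaw":0.045,"travel":[0,0,0],"turn":[0,0,-8.5]},{"jaw":0.045,"travel":[0,0,0],"turn":[0,0,-8.5]},{"jaw":0.045,"travel":[0,0,0],"turn":[0,0,-8.5]},{"jaw":0.045,"travel":[0,0,0],"turn":[0,0,-8.5]},{"jaw":0.045,"travel":[0,0,0],"turn":[0,0,-8.5]},{"jaw":0.045,"travel":[0,0,0],"turn":[0,0,-8.5]}]' >/dev/null; python3 -m jog '[{"jaw":0.045,"travel":[0,0,0],"turn":[0,0,-8.5]},{"jaw":0.045,"travel":[0,0,0],"turn":[0,0,-8.5]},{"jaw":0.045,"travel":[0,0,0],"turn":[0,0,-8.5]},{"jaw":0.045,"travel":[0,0,0],"turn":[0,0,-8.5]},{"jaw":0.045,"travel":[0,0,0],"turn":[0,0,-8.5]},{"jaw":0.045,"travel":[0,0,0],"turn":[0,0,-8.5]},{"jaw":0.045,"travel":[0,0,0],"turn":[0,0,-8.5]},{"jaw":0.045,"travel":[0,0,0],"turn":[0,0,-8.5]},{"jaw":0.045,"travel":[0,0,0],"turn":[0,0,-8.5]},{"jaw":0.045,"travel":[0,0,0],"turn":[0,0,-8.5]}]' >/dev/null; python3 -m jog '[{"jaw":0.045,"travel":[0,0,0],"turn":[0,0,-8.5]},{"jaw":0.045,"travel":[0,0,0],"turn":[0,0,-1.5]},{"jaw":0.045,"travel":[0,0,0],"turn":[0,0,0]},{"jaw":0.045,"travel":[0,0,0],"turn":[0,0,0]}]'
python3 - <<'E'
from h import *
w=grab("wrist","w4");T=R.from_euler("xyz",w["rot"]).as_matrix();print(w["pos"],T.round(3))
h=cv2.cvtColor(w["image"],cv2.COLOR_BGR2HSV);m=cv2.inRange(h,(5,170,120),(28,255,255))
p=proj(w,[[.495,.074,.157]])[0];print("expected",p)
x,y=[int(v) for v in p];z=np.zeros_like(m);z[y-60:y+60,x-50:x+50]=m[y-60:y+60,x-50:x+50]
c=max(cv2.findContours(z,0,1)[0],key=cv2.contourArea);print(cv2.minAreaRect(c),cv2.boundingRect(c))
zc=np.array([.032,-.499,.866]);top=np.array([.495,.074,.157])
g=top-.017*zc;print("delta",T.T@(g-w["pos"])+[0,0,.019])
from cell import arm;print(arm.observe()["joints"].round(2))
E
```

```text
time: 6.3
tcp_pos: [0.4937, 0.0071, 0.3075]
tcp_rot: [2.624, -0.075, 3.071]
force: [-1.0, 0.0, -0.3]
gripper_width: 0.53
gripper_force: 0.0
[0.4936692  0.00714972 0.30752923] [[-0.995  0.098 -0.03 ]
 [ 0.07   0.864  0.499]
 [ 0.075  0.494 -0.866]]
expected [292.83418097 231.67715217]
((291.77545166015625, 223.13584899902344), (53.62796401977539, 17.445981979370117), 79.3803482055664) (281, 196, 22, 55)
delta [-0.00789715 -0.01642599  0.1996973 ]
[-0.32 -0.23  1.71  0.5   1.83 -1.71]
```

A row of the turn was lost, leaving about 9° to go. I'll finish it and measure again.

```bash
python3 -m jog '[{"jaw":0.045,"travel":[0,0,0],"turn":[0,0,-5]},{"jaw":0.045,"travel":[0,0,0],"turn":[0,0,-4.2]},{"jaw":0.045,"travel":[0,0,0],"turn":[0,0,0]},{"jaw":0.045,"travel":[0,0,0],"turn":[0,0,0]},{"jaw":0.045,"travel":[0,0,0],"turn":[0,0,0]}]' >/dev/null
python3 - <<'E'
from h import *
w=grab("wrist","w5");T=R.from_euler("xyz",w["rot"]).as_matrix();print(w["pos"],T.round(3))
zc=np.array([.032,-.499,.866])
for n in("w3","w5"):
    v=load(n);h=cv2.cvtColor(v["image"],cv2.COLOR_BGR2HSV);m=cv2.inRange(h,(5,140,90),(30,255,255))
    p=proj(v,[[.493,.074,.157]])[0]
    x,y=[int(q) for q in p];z=np.zeros_like(m);z[y-40:y+40,x-22:x+22]=m[y-40:y+40,x-22:x+22]
    c=max(cv2.findContours(z,0,1)[0],key=cv2.contourArea);r=cv2.minAreaRect(c);b=cv2.boundingRect(c)
    P=plane(v,[r[0]],.1568);print(n,r,b,P,plane(v,[(r[0][0],b[1]),(r[0][0],b[1]+b[3])],.1568)[:,0])
    g=P[0]-.017*zc;print("delta",T.T@(g-w["pos"])+[0,0,.019])
cv2.imwrite("pics/w5c.png",w["image"][100:400,150:500])
E
```

```text
[0.49369656 0.00682383 0.30729935] [[-0.998 -0.062 -0.03 ]
 [-0.069  0.864  0.499]
 [-0.005  0.5   -0.866]]
w3 ((339.0, 226.5), (59.0, 18.0), 90.0) (330, 197, 19, 60) [[0.49497125 0.07402623 0.1568    ]] [0.51597763 0.47243935]
delta [-0.00513547 -0.01726346  0.19983835]
w5 ((291.5, 219.5), (53.0, 17.0), 90.0) (283, 193, 18, 54) [[0.48799563 0.07322006 0.1568    ]] [0.46720333 0.5103073 ]
delta [ 0.00187906 -0.01752573  0.19964693]
```

View pics/w5c.png

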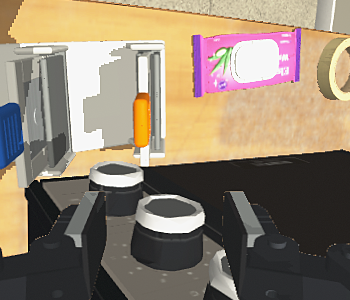

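Allowing for the side faces seen in each view, the tab's middle is at x≈0.4914, and both views agree within 1 mm. I'm going in now.

```bash
python3 -m jog '[{"jaw":0.045,"travel":[0.0015,-0.0175,0],"turn":[0,0,0]},{"jaw":0.045,"travel":[0,0,0.02],"turn":[0,0,0]},{"jaw":0.045,"travel":[0,0,0.03],"turn":[0,0,0]},{"jaw":0.045,"travel":[0,0,0.03],"turn":[0,0,0]},{"jaw":0.045,"travel":[0,0,0.03],"turn":[0,0,0]},{"jaw":0.045,"travel":[0,0,0.03],"turn":[0,0,0]},{"jaw":0.045,"travel":[0,0,0.02],"turn":[0,0,0]},{"jaw":0.045,"travel":[0,0,0.01],"turn":[0,0,0]},{"jaw":0.045,"travel":[0,0,0],"turn":[0,0,0]}]' 40
python3 - <<'E'
from h import *
w=grab("wrist","w6");T=R.from_euler("xyz",w["rot"]).as_matrix()
g=np.array([.4914,.0733,.1568])-.017*np.array([.032,-.499,.866]);print("delta",T.T@(g-w["pos"])+[0,0,.019])
m=mask(w["image"],"orange");print(blobs(m,60))
E
```

```text
time: 7.8
tcp_pos: [0.4878, 0.0768, 0.1506]
tcp_rot: [2.618, 0.005, -3.07]
force: [0.1, 0.3, 1.1]
gripper_width: 0.527
gripper_force: 0.0
delta [-0.00336432 -0.00017017  0.02880065]
[([230.3, 81.8], [160, 73, 148, 20, 207]), ([311.8, 309.3], [295, 247, 34, 121, 3387])]
```

```bash
python3 -m jog '[{"jaw":0.045,"travel":[0,0,0.015],"turn":[0,0,0]},{"jaw":0.045,"travel":[0,0,0.013],"turn":[0,0,0]},{"jaw":0.045,"travel":[0,0,0],"turn":[0,0,0]},{"jaw":0.0,"travel":[0,0,0],"turn":[0,0,0]},{"jaw":0.0,"travel":[0,0,0],"turn":[0,0,0]},{"jaw":0.0,"travel":[0,0,0],"turn":[0,0,0]},{"jaw":0.0,"travel":[0,0,0],"turn":[0,0,0]},{"jaw":0.0,"travel":[0,0,0],"turn":[0,0,0]}]' 50;python3 -m jog '[{"jaw":0.0,"travel":[0,0,0],"turn":[0,0,0]},{"jaw":0.0,"travel":[0,0,0],"turn":[0,0,0]}]'
```

```text
time: 8.65
tcp_pos: [0.4876, 0.0902, 0.1276]
tcp_rot: [2.618, 0.007, -3.071]
force: [2.2, -2.5, 4.8]
gripper_width: 0.139
gripper_force: 49.4
time: 8.85
tcp_pos: [0.4876, 0.0902, 0.1275]
tcp_rot: [2.618, 0.007, -3.071]
force: [0.7, -4.4, 4.7]
gripper_width: 0.134
gripper_force: 49.8
```

The tab is held at 11.4 mm opening. I'll draw it out along the slot, then move clear of the knobs towards the robot, and up.

```bash
python3 -m jog '[{"jaw":0.0,"travel":[0.0005,0,-0.008],"turn":[0,0,0]},{"jaw":0.0,"travel":[0.0005,0,-0.014],"turn":[0,0,0]},{"jaw":0.0,"travel":[0.0005,0,-0.016],"turn":[0,0,0]},{"jaw":0.0,"travel":[0.0,0,-0.016],"turn":[0,0,0]},{"jaw":0.0,"travel":[0,0,-0.015],"turn":[0,0,0]},{"jaw":0.0,"travel":[0,0,-0.006],"turn":[0,0,0]},{"jaw":0.0,"travel":[0.01,0,0],"turn":[0,0,0]},{"jaw":0.0,"travel":[0.01,0,0],"turn":[0,0,0]},{"jaw":0.0,"travel":[0,0,-0.015],"turn":[0,0,0]},{"jaw":0.0,"travel":[0,0,-0.015],"turn":[0,0,0]}]' 80
python3 - <<'E'
from h import *
w=grab("wrist","w7");T=R.from_euler("xyz",w["rot"]).as_matrix();print(T.round(3))
print(blobs(mask(w["image"],"orange"),60),blobs(mask(w["image"],"blue"),60))
E
```

```text
time: 9.85
tcp_pos: [0.4687, 0.0362, 0.2187]
tcp_rot: [2.618, 0.006, -3.07]
force: [0.7, 0.3, -0.2]
gripper_width: 0.13
gripper_force: 78.2
[[-0.997 -0.065 -0.03 ]
 [-0.071  0.864  0.499]
 [-0.006  0.5   -0.866]]
[([252.3, 119.1], [224, 116, 62, 7, 76]), ([421.0, 136.9], [391, 134, 61, 7, 61]), ([314.0, 337.4], [294, 263, 41, 148, 4780])] [([121.5, 323.0], [90, 273, 63, 103, 4541])]
```

The cassette is out of the rack. Next I'll work out the pre-insert pose, 160 mm back along the leaning axis at the cutter.

```bash
cat > plan.py <<'E'
from h import *
from cell import arm
YAW=np.radians(92.2);O=np.array([.4690,-.3570,0])
XS=np.array([np.cos(YAW),np.sin(YAW),0]);YS=np.array([-np.sin(YAW),np.cos(YAW),0]);Z=np.array([0,0,1.])
LF=.116;OX=-.0027   # foot beyond TCP, cassette centre along tool x
def target(xf,zf,lean,yf=0):
    th=np.radians(lean);zc=-np.sin(th)*XS+np.cos(th)*Z
    zt=-zc;xt=YS;yt=np.cross(zt,xt)
    T=np.c_[xt,yt,zt];foot=O+XS*xf+YS*yf+Z*zf
    return T,foot-T@[OX,0,LF]
def delta(xf,zf,lean,yf=0):
    o=arm.observe();A=R.from_euler("xyz",o["tcp_rot"]).as_matrix()
    T,p=target(xf,zf,lean,yf)
    print("tgt",p.round(4),"tool delta mm",(A.T@(p-o["tcp_pos"])*1e3).round(1),"turn deg",np.degrees(R.from_matrix(A.T@T).as_rotvec()).round(2))
def foot():
    o=arm.observe();A=R.from_euler("xyz",o["tcp_rot"]).as_matrix()
    f=o["tcp_pos"]+A@[OX,0,LF]-O
    print("t",o["time"],"foot xs,ys,z mm",(1e3*np.array([f@XS,f@YS,f[2]])).round(1),"lean",np.degrees(np.arccos(-A[2,2])).round(2),"F",o["force"].round(1))
E
python3 -c "
from plan import *
foot();delta(.0025-.08,.028+.16*.866,30)"
```

```text
t 9.9 foot xs,ys,z mm [449.9 -17.4 120.8] lean 29.94 F [-0.7  0.1  3.3]
tgt [ 0.4715 -0.4925  0.267 ] tool delta mm [  35.1 -433.3 -302.6] turn deg [-0.05 -0.47  1.87]
```

```bash
python3 -m jog '[{"jaw":0.0,"travel":[0,0.01,-0.018],"turn":[0,0,0]},{"jaw":0.0,"travel":[0,0.015,-0.026],"turn":[0,0,0]},{"jaw":0.0,"travel":[0,0.015,-0.026],"turn":[0,0,0]},{"jaw":0.0,"travel":[0.002,-0.015,-0.015],"turn":[0,0,0]},{"jaw":0.0,"travel":[0.003,-0.036,-0.017],"turn":[0,0,0]},{"jaw":0.0,"travel":[0.003,-0.036,-0.017],"turn":[0,0,0]},{"jaw":0.0,"travel":[0.003,-0.036,-0.017],"turn":[0,0,0]},{"jaw":0.0,"travel":[0.003,-0.036,-0.017],"turn":[0,0,0]},{"jaw":0.0,"travel":[0.003,-0.036,-0.017],"turn":[0,0,0]},{"jaw":0.0,"travel":[0.003,-0.036,-0.017],"turn":[0,0,0]}]' >/dev/null;  python3 -m jog '[{"jaw":0.0,"travel":[0.003,-0.036,-0.017],"turn":[0,0,0]},{"jaw":0.0,"travel":[0.003,-0.036,-0.017],"turn":[0,0,0]},{"jaw":0.0,"travel":[0.003,-0.036,-0.017],"turn":[0,0,0]},{"jaw":0.0,"travel":[0.003,-0.036,-0.017],"turn":[0,0,0]},{"jaw":0.0,"travel":[0.003,-0.036,-0.017],"turn":[0,0,0]},{"jaw":0.0,"travel":[0.003,-0.02,-0.01],"turn":[0,0,0]},{"jaw":0.0,"travel":[0,0,0],"turn":[0,-0.5,1.9]},{"jaw":0.0,"travel":[0,0,0],"turn":[0,0,0]},{"jaw":0.0,"travel":[0,0,0],"turn":[0,0,0]}]'; python3 -c "
from plan import *
foot();delta(.0025-.08,.028+.16*.866,30)"
```

```text
time: 11.8
tcp_pos: [0.465, -0.4447, 0.2666]
tcp_rot: [2.618, -0.002, -3.103]
force: [-0.4, 0.3, -0.6]
gripper_width: 0.128
gripper_force: 78.2
t 11.8 foot xs,ys,z mm [-29.5   4.9 166.1] lean 29.99 F [-0.4  0.3 -0.6]
tgt [ 0.4715 -0.4925  0.267 ] tool delta mm [ -4.7 -41.4 -24.3] turn deg [-0.01 -0.13 -0.05]
```

Now the last bit to the pre-insert pose, then a look at the plate against the lips.

```bash
python3 -m jog '[{"jaw":0.0,"travel":[-0.0015,-0.014,-0.008],"turn":[0,0,0]},{"jaw":0.0,"travel":[-0.0015,-0.014,-0.008],"turn":[0,0,0]},{"jaw":0.0,"travel":[-0.0017,-0.0134,-0.0083],"turn":[0,0,0]},{"jaw":0.0,"travel":[0,0,0],"turn":[0,0,0]},{"jaw":0.0,"travel":[0,0,0],"turn":[0,0,0]}]' >/dev/null
python3 - <<'E'
from plan import *
foot();w=grab("wrist","w8")
sh=[];T,p=target(-.0775,.1666,30)
P={}
for s in(-1,1):
    P[f"shoulder{s}"]=p+T@[OX+s*.05,0,.116-.108]
    P[f"tabtop{s}"]=p+T@[OX+s*.02,0,.116-.151]
    P[f"lipfront{s}"]=O+XS*-.036+YS*s*.036+Z*.1475
    P[f"liprear{s}"]=O+XS*.014+YS*s*.036+Z*.1475
for k,v in P.items(): print(k,proj(w,[v])[0].round(1))
t=grab("top","t8")
for k,v in P.items(): print(k,proj(t,[v])[0].round(1))
E
```

```text
t 12.3 foot xs,ys,z mm [-77.    0.2 166.3] lean 30.0 F [-0.6 -0.  -1.1]
shoulder-1 [313.3 410.2]
tabtop-1 [312.8 419.6]
lipfront-1 [347.2 273.3]
liprear-1 [395.8 263.4]
shoulder1 [312.6 184.3]
tabtop1 [312.4 305.3]
lipfront1 [349.1 181. ]
liprear1 [400.2 177.8]
shoulder-1 [530.2 197. ]
tabtop-1 [549.4 205.7]
lipfront-1 [472.3 216.6]
liprear-1 [451.8 217.7]
shoulder1 [536.3 241.7]
tabtop1 [552.1 224.1]
lipfront1 [475.7 246.1]
liprear1 [455.  247.3]
```

View pics/w8.png

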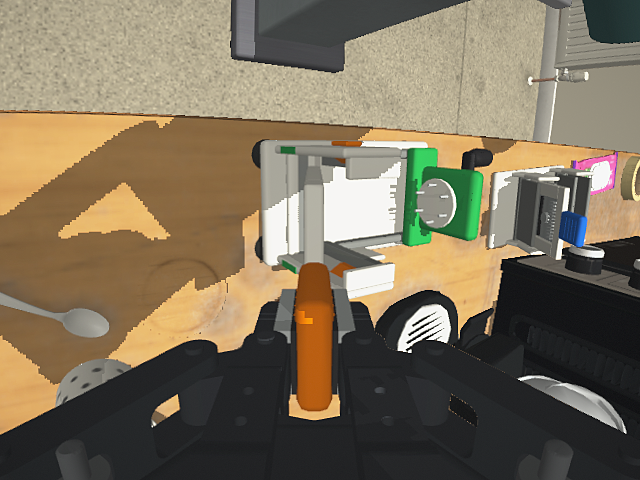

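The tab is in the jaws, with the plate strip at x≈313 running up to y≈155. The cutter's lips are at about y 150-180 (near) and 262-290 (far). I'll read the profiles by number to get the sideways offset.

Run:
```python
from plan import *
w=load("w8");A=R.from_euler("xyz",w["rot"]).as_matrix();p=w["pos"]
for n,x,zz in(("shoulder",.05,.108),("plate low",.05,.018),("foot",.047,0)): print(n,proj(w,[p+A@[OX+x,0,.116-zz]])[0].round(1))
g=cv2.cvtColor(w["image"],cv2.COLOR_BGR2GRAY)
print("plate col 313",g[145:200,313].tolist());print("col 316",g[145:200,316].tolist())
for c in(360,375,390): print(c,"near",g[140:195,c].tolist(),"\nfar",g[255:300,c].tolist())
for n,s in(("lip in top",.036),("lip in bot",.036),("lip out",.052),("cheek out",.06)):
  zz=.1395 if "bot" in n else .1475
  for sg in(1,-1): print(n,sg,[proj(w,[O+XS*x+YS*s*sg+Z*zz])[0].round(1).tolist() for x in(-.03,-.015,0.01)])
```

```text
shoulder [313.5 184.5]
plate low [313.7 166.9]
foot [313.7 169.6]
plate col 313 [123, 122, 140, 142, 142, 142, 138, 134, 127, 117, 118, 151, 172, 168, 168, 168, 167, 168, 169, 170, 159, 131, 118, 120, 122, 122, 121, 122, 122, 122, 123, 123, 123, 123, 126, 124, 120, 122, 118, 134, 167, 176, 176, 177, 177, 178, 177, 177, 177, 177, 177, 178, 177, 177, 177]
col 316 [123, 119, 137, 142, 143, 140, 138, 134, 129, 120, 112, 123, 140, 137, 138, 136, 137, 138, 137, 138, 133, 124, 120, 121, 122, 122, 121, 122, 122, 122, 122, 122, 123, 122, 127, 124, 120, 122, 119, 135, 165, 173, 176, 177, 178, 177, 178, 177, 178, 178, 177, 177, 178, 178, 177]
360 near [162, 102, 103, 103, 93, 90, 164, 118, 157, 164, 166, 168, 166, 162, 160, 149, 137, 140, 168, 166, 166, 165, 166, 165, 165, 166, 165, 166, 165, 165, 165, 165, 165, 165, 164, 164, 167, 158, 130, 216, 252, 248, 246, 246, 246, 246, 246, 246, 246, 246, 246, 246, 246, 246, 246] 
far [78, 80, 81, 83, 81, 80, 81, 81, 80, 80, 80, 74, 104, 142, 176, 248, 248, 247, 246, 246, 246, 246, 246, 246, 246, 246, 246, 246, 246, 246, 246, 247, 249, 226, 240, 244, 246
[... 859 characters left out ...]
96, 197, 200, 203, 154, 108, 243, 249, 247, 246, 246, 246, 246, 246, 246, 246, 246, 246, 246, 246, 246, 246, 247, 244, 221, 244, 246, 247, 247, 247, 245, 210, 190, 194, 194, 192, 192, 192, 192, 192, 194, 189]
lip in top 1 [[355.7, 180.5], [371.6, 179.6], [396.5, 178.0]]
lip in top -1 [[353.5, 272.1], [368.6, 269.0], [392.2, 264.1]]
lip in bot 1 [[349.5, 179.6], [365.3, 178.6], [389.9, 177.2]]
lip in bot -1 [[347.7, 269.3], [362.7, 266.3], [386.1, 261.7]]
lip out 1 [[356.2, 158.8], [372.3, 158.3], [397.4, 157.7]]
lip out -1 [[353.0, 290.9], [367.9, 287.5], [391.3, 282.0]]
cheek out 1 [[356.4, 147.7], [372.6, 147.6], [397.8, 147.4]]
cheek out -1 [[352.7, 300.2], [367.5, 296.5], [390.8, 290.8]]
```

Comparing plate and lips in this same picture, the plate sits about 0.5 mm to the cutter's -y side. I'll correct that and slide in along the axis, watching the force.

```bash
sed -i 's/\.4690/.4686/; s/OX=-.0027/OX=-.0030/' plan.py; python3 -m jog '[{"jaw":0.0,"travel":[0.0007,-0.0005,0],"turn":[0,0,0]},{"jaw":0.0,"travel":[0,0,0.015],"turn":[0,0,0]},{"jaw":0.0,"travel":[0,0,0.02],"turn":[0,0,0]},{"jaw":0.0,"travel":[0,0,0.02],"turn":[0,0,0]},{"jaw":0.0,"travel":[0,0,0.02],"turn":[0,0,0]},{"jaw":0.0,"travel":[0,0,0.02],"turn":[0,0,0]},{"jaw":0.0,"travel":[0,0,0.015],"turn":[0,0,0]},{"jaw":0.0,"travel":[0,0,0.01],"turn":[0,0,0]},{"jaw":0.0,"travel":[0,0,0],"turn":[0,0,0]}]'; python3 -c "
from plan import *
foot();delta(.0025,.028,30)"
```

```text
time: 13.3
tcp_pos: [0.468, -0.4322, 0.1617]
tcp_rot: [2.617, -0.004, -3.103]
force: [-0.3, -0.3, -0.6]
gripper_width: 0.129
gripper_force: 78.3
t 13.3 foot xs,ys,z mm [-17.1   0.8  61.3] lean 30.06 F [-0.3 -0.3 -0.6]
tgt [ 0.4677 -0.4126  0.1285] tool delta mm [-0.6  0.3 38.6] turn deg [ 0.06 -0.18 -0.1 ]
```

```bash
python3 -m jog '[{"jaw":0.0,"travel":[-0.0006,0,0.008],"turn":[0,-0.2,-0.1]},{"jaw":0.0,"travel":[0,0,0.01],"turn":[0,0,0]},{"jaw":0.0,"travel":[0,0,0.008],"turn":[0,0,0]},{"jaw":0.0,"travel":[0,0,0.006],"turn":[0,0,0]},{"jaw":0.0,"travel":[0,0,0.003],"turn":[0,0,0]},{"jaw":0.0,"travel":[0,0,0],"turn":[0,0,0]}]'; python3 -c "
from plan import *
foot();delta(.0025,.028,30)"
```

```text
time: 13.9
tcp_pos: [0.4681, -0.4152, 0.1319]
tcp_rot: [2.618, 0.001, -3.104]
force: [-0.7, -0.0, -1.1]
gripper_width: 0.128
gripper_force: 78.3
t 13.9 foot xs,ys,z mm [-0.1 -0.4 31.5] lean 30.02 F [-0.7 -0.  -1.1]
tgt [ 0.4677 -0.4126  0.1285] tool delta mm [0.3 0.6 4.3] turn deg [ 0.02  0.05 -0.  ]
```

No contact yet, and the foot reads 31.5 mm. Now slowly to the floor.

```bash
python3 -m jog '[{"jaw":0.0,"travel":[0.0003,0.0005,0.002],"turn":[0,0,0]},{"jaw":0.0,"travel":[0,0,0.001],"turn":[0,0,0]},{"jaw":0.0,"travel":[0,0,0.001],"turn":[0,0,0]},{"jaw":0.0,"travel":[0,0,0],"turn":[0,0,0]},{"jaw":0.0,"travel":[0,0,0],"turn":[0,0,0]}]'; python3 -c "
from plan import *
foot()";python3 -m jog '[{"jaw":0.0,"travel":[0,0,0.001],"turn":[0,0,0]},{"jaw":0.0,"travel":[0,0,0],"turn":[0,0,0]},{"jaw":0.0,"travel":[0,0,0],"turn":[0,0,0]}]'; python3 -c "
from plan import *
foot();T,p=target(.0025,.0275,30)
for l in(25,20,15,10,5,0): delta(.0025-.002*(30-l)/30,.0275-.0005*(30-l)/30,l)"
```

```text
time: 14.4
tcp_pos: [0.4678, -0.4132, 0.1291]
tcp_rot: [2.618, 0.001, -3.104]
force: [1.1, -2.1, -1.3]
gripper_width: 0.127
gripper_force: 78.3
t 14.4 foot xs,ys,z mm [ 1.9 -0.2 28.6] lean 29.98 F [ 1.1 -2.1 -1.3]
time: 14.7
tcp_pos: [0.4678, -0.4129, 0.1286]
tcp_rot: [2.619, 0.001, -3.104]
force: [-1.9, -5.1, 4.2]
gripper_width: 0.128
gripper_force: 79.2
t 14.7 foot xs,ys,z mm [ 2.  -0.2 28.1] lean 29.94 F [-1.9 -5.1  4.2]
tgt [ 0.4674 -0.4039  0.1325] tool delta mm [0.  9.8 1.1] turn deg [ 4.94  0.1  -0.01]
tgt [ 0.4671 -0.3949  0.1363] tool delta mm [ 0.  19.5  2.3] turn deg [ 9.94  0.1  -0.01]
tgt [ 0.4667 -0.3856  0.1393] tool delta mm [ 0.  29.   4.4] turn deg [ 1.494e+01  1.000e-01 -1.000e-02]
tgt [ 0.4663 -0.3761  0.1414] tool delta mm [ 0.  38.3  7.3] turn deg [19.94  0.1  -0.02]
tgt [ 0.466  -0.3664  0.1426] tool delta mm [ 0.  47.4 11.1] turn deg [ 2.494e+01  1.000e-01 -2.000e-02]
tgt [ 0.4656 -0.3566  0.143 ] tool delta mm [ 0.1 56.  15.7] turn deg [29.94  0.09 -0.03]
```

The foot touches the floor (4 N) and its back corner rests on the slot's back face, still leaning 30°, so the on-the-way condition holds. Now I swing up about the foot, 3° per row, halfway first.

```bash
python3 -m jog '[{"jaw":0.0,"travel":[0,0.006,0.0002],"turn":[3,0,0]},{"jaw":0.0,"travel":[0,0.006,0.0002],"turn":[3,0,0]},{"jaw":0.0,"travel":[0,0.006,0.0002],"turn":[3,0,0]},{"jaw":0.0,"travel":[0,0.006,0.0002],"turn":[3,0,0]},{"jaw":0.0,"travel":[0,0.006,0.0002],"turn":[3,0,0]},{"jaw":0.0,"travel":[0,0,0],"turn":[0,0,0]}]'; python3 -c "
from plan import *
foot();delta(.0005,.0268,0)"
```

```text
time: 15.3
tcp_pos: [0.4669, -0.3844, 0.1404]
tcp_rot: [2.883, 0.002, -3.103]
force: [0.0, -7.5, 1.9]
gripper_width: 0.136
gripper_force: 79.4
t 15.3 foot xs,ys,z mm [ 2.4 -0.5 28.3] lean 14.81 F [ 0.  -7.5  1.9]
tgt [ 0.4656 -0.3566  0.1428] tool delta mm [ 0.3 27.5  4.8] turn deg [14.81  0.12  0.04]
```

```bash
python3 -m jog '[{"jaw":0.0,"travel":[0,0.0056,0.0003],"turn":[3,0,0]},{"jaw":0.0,"travel":[0,0.0056,0.0003],"turn":[3,0,0]},{"jaw":0.0,"travel":[0,0.0056,0.0003],"turn":[3,0,0]},{"jaw":0.0,"travel":[0,0.0056,0.0003],"turn":[3,0,0]},{"jaw":0.0,"travel":[0.0002,0.0056,0.0003],"turn":[2.8,0.1,0]},{"jaw":0.0,"travel":[0,0,0],"turn":[0,0,0]},{"jaw":0.0,"travel":[0,0,0],"turn":[0,0,0]}]'; python3 -c "
from plan import *
foot();delta(.0005,.0268,0)"
```

```text
time: 16.0
tcp_pos: [0.4657, -0.357, 0.1428]
tcp_rot: [3.136, -0.0, -3.103]
force: [0.2, -1.0, 7.5]
gripper_width: 0.131
gripper_force: 80.5
t 16.0 foot xs,ys,z mm [ 0.7 -0.  26.8] lean 0.3 F [ 0.2 -1.   7.5]
tgt [ 0.4656 -0.3566  0.1428] tool delta mm [0.1 0.4 0. ] turn deg [ 0.3  -0.02 -0.01]
```

It's upright and on the floor. I'll press it gently against the stops so the catches snap, then check.

```bash
python3 -m jog '[{"jaw":0.0,"travel":[0,0.001,0],"turn":[0.3,0,0]},{"jaw":0.0,"travel":[0,0.001,0],"turn":[0.5,0,0]},{"jaw":0.0,"travel":[0,0,0],"turn":[0,0,0]},{"jaw":0.0,"travel":[0,0,0],"turn":[0,0,0]}]'; python3 -c "
from plan import *
foot()
w=grab('wrist','w9');t=grab('top','t9')
print(blobs(mask(w['image'],'orange'),10))
print([proj(w,[O+XS*-.01+YS*s*.058+Z*.108])[0].round(0) for s in(1,-1)])"
```

```text
time: 16.4
tcp_pos: [0.4655, -0.3561, 0.1429]
tcp_rot: [-3.132, -0.0, -3.105]
force: [1.0, -5.6, 6.5]
gripper_width: 0.125
gripper_force: 80.3
t 16.4 foot xs,ys,z mm [-0.1  0.  26.9] lean 0.55 F [ 1.  -5.6  6.5]
[([31.6, 110.2], [0, 109, 65, 3, 73]), ([75.9, 109.6], [69, 109, 13, 2, 20]), ([100.1, 109.4], [95, 109, 10, 2, 17]), ([124.5, 109.5], [120, 109, 10, 2, 18]), ([188.3, 110.3], [139, 109, 99, 3, 117]), ([310.7, 113.8], [239, 111, 147, 7, 204]), ([634.4, 135.1], [629, 135, 11, 2, 12]), ([243.0, 141.2], [238, 140, 11, 4, 11]), ([282.7, 150.1], [263, 145, 39, 12, 364]), ([193.2, 172.0], [193, 167, 2, 11, 11]), ([210.8, 200.9], [210, 183, 3, 37, 38]), ([232.0, 228.0], [226, 228, 13, 1, 13]), ([314.0, 355.5], [298, 302, 33, 108, 3420])]
[array([288., 160.]), array([293., 389.])]
```

Stop contact at -5.6 N. Before letting go, I'll pull forward gently to test the catches.

```bash
python3 -m jog '[{"jaw":0.0,"travel":[0,-0.002,-0.0003],"turn":[-0.5,0,0]},{"jaw":0.0,"travel":[0,-0.002,-0.0002],"turn":[-0.8,0,0]},{"jaw":0.0,"travel":[0,-0.001,0],"turn":[-0.5,0,0]},{"jaw":0.0,"travel":[0,0,0],"turn":[0,0,0]},{"jaw":0.0,"travel":[0,0,0],"turn":[0,0,0]}]'; python3 -c "
from plan import *
foot()"
```

```text
time: 17.0
tcp_pos: [0.4657, -0.3594, 0.1429]
tcp_rot: [3.116, -0.001, -3.104]
force: [0.4, 8.4, 8.9]
gripper_width: 0.129
gripper_force: 80.7
t 17.0 foot xs,ys,z mm [ 0.8  0.1 26.9] lean 1.48 F [0.4 8.4 8.9]
```

The catches hold it: +8.4 N against the pull. I'll go back to neutral, release and rise.

```bash
python3 -m jog '[{"jaw":0.0,"travel":[0,0.0025,-0.0003],"turn":[1.4,0,0]},{"jaw":0.0,"travel":[0,0,0],"turn":[0,0,0]},{"jaw":0.04,"travel":[0,0,0],"turn":[0,0,0]},{"jaw":0.04,"travel":[0,0,0],"turn":[0,0,0]},{"jaw":0.04,"travel":[0,0,0],"turn":[0,0,0]},{"jaw":0.04,"travel":[0,0,-0.01],"turn":[0,0,0]},{"jaw":0.04,"travel":[0,0,-0.02],"turn":[0,0,0]},{"jaw":0.04,"travel":[0,0,-0.04],"turn":[0,0,0]},{"jaw":0.04,"travel":[0,0,-0.04],"turn":[0,0,0]},{"jaw":0.04,"travel":[0.03,0,-0.03],"turn":[0,0,0]}]'; python3 -m jog '[{"jaw":0.04,"travel":[0.04,0,0],"turn":[0,0,0]},{"jaw":0.04,"travel":[0.02,0,0],"turn":[0,0,0]},{"jaw":0.04,"travel":[0,0,0],"turn":[0,0,0]},{"jaw":0.04,"travel":[0,0,0],"turn":[0,0,0]}]' >/dev/null;  python3 -c "
from plan import *
w=grab('wrist','w10')
for n,q in(('tab top +-',[O+YS*s*.02+Z*.177 for s in(1,-1)]),('lipfront',[O+XS*-.036+YS*s*.036+Z*.1475 for s in(1,-1)]),('catch',[O+XS*-.0055+YS*s*.048+Z*.108 for s in(1,-1)])): print(n,proj(w,q).round(0).tolist())
x,y=[int(v) for v in proj(w,[O+Z*.15])[0]];x0,y0=max(x-100,0),max(y-110,0);print(x0,y0)
cv2.imwrite('pics/w10c.png',cv2.resize(w['image'][y0:y0+200,x0:x0+200],None,fx=3,fy=3,interpolation=cv2.INTER_CUBIC))
print(blobs(mask(w['image'],'orange'),60))"
```

```text
time: 18.0
tcp_pos: [0.4367, -0.3579, 0.286]
tcp_rot: [-3.138, 0.001, -3.102]
force: [-0.3, -1.1, -0.6]
gripper_width: 0.468
gripper_force: 0.0
tab top +- [[314.0, 341.0], [314.0, 390.0]]
lipfront [[267.0, 303.0], [270.0, 385.0]]
catch [[308.0, 271.0], [309.0, 370.0]]
214 237
[([299.7, 258.0], [291, 256, 19, 5, 90]), ([313.1, 361.5], [293, 337, 30, 48, 820])]
```

View pics/w10c.png

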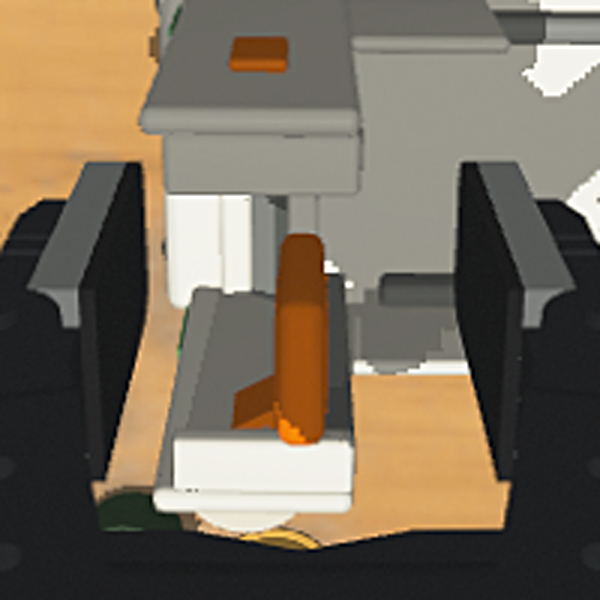

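Run:
```python
from plan import *
w=load("w10");a=load("w1")
print("now near, px rows 256-260:",[(Y,proj(w,[O+XS*-.014+YS*Y+Z*z for z in(.098,.118)]).round(1).tolist()) for Y in(.060,.062,.064,.067)])
print("start far:",[q for q in blobs(mask(a["image"],"orange"),20) if q[0][1]<170 and 290<q[0][0]<340],[(Y,proj(a,[O+XS*-.014-YS*Y+Z*z for z in(.098,.118)]).round(1).tolist()) for Y in(.060,.062,.064,.067)])
v=load("w8");print("near before:",[q for q in blobs(mask(v["image"],"orange"),10) if q[0][1]<170],[(Y,proj(v,[O+XS*-.014+YS*Y+Z*z for z in(.098,.118)]).round(1).tolist()) for Y in(.060,.062,.064,.067)])
```

```text
now near, px rows 256-260: [(0.06, [[298.0, 254.3], [297.0, 261.4]]), (0.062, [[298.0, 252.1], [296.9, 259.0]]), (0.064, [[298.0, 249.9], [296.9, 256.7]]), (0.067, [[297.9, 246.5], [296.9, 253.1]])]
start far: [([315.5, 148.5], [307, 146, 18, 6, 71])] [(0.06, [[316.9, 150.6], [317.1, 151.3]]), (0.062, [[317.0, 148.4], [317.1, 149.0]]), (0.064, [[317.0, 146.2], [317.2, 146.7]]), (0.067, [[317.1, 142.8], [317.3, 143.2]])]
near before: [([23.0, 110.8], [0, 110, 52, 2, 65]), ([59.2, 111.4], [53, 111, 12, 2, 19]), ([85.6, 112.0], [66, 111, 39, 3, 50]), ([118.3, 113.1], [106, 113, 24, 2, 26]), ([152.6, 114.5], [134, 114, 38, 2, 42]), ([390.5, 129.0], [386, 129, 10, 1, 10]), ([407.0, 130.0], [401, 130, 13, 1, 13]), ([421.0, 131.0], [415, 131, 13, 1, 13]), ([347.2, 143.0], [332, 141, 30, 6, 143]), ([557.5, 144.0], [552, 144, 12, 1, 12]), ([583.0, 147.0], [578, 147, 11, 1, 11])] [(0.06, [[337.6, 145.8], [351.0, 146.3]]), (0.062, [[337.6, 143.4], [351.1, 143.8]]), (0.064, [[337.6, 141.1], [351.1, 141.2]]), (0.067, [[337.6, 137.5], [351.2, 137.5]])]
```

The picture shows the tab upright where expected and the far catch's orange wedge in front of the plate. The near catch's outer end is at |y|≈64 mm, the same as before the fit, so it is out too. I'm handing it in.

```bash
python3 -c "
from cell import arm
print(arm.finish_job())"
```

```text
the job is handed in; nothing more can be done
None
```

The orange-tabbed cassette stands upright in the cutter, released, with both catches out in front of it; the job was handed in at about 18 s, and `arm.finish_job()` returned no verdict.

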